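# Snap the retaining clip onto a food processor's drive shaft with a clip fork

### The arm

A 7-joint arm with a two-finger parallel gripper is mounted at the origin on a cart in front of the work surface, level with it; the furniture and walls round the work are solid. World frame = base frame: x ahead of the robot, y to its left, z up, the work surface at z = 0. Lengths are in m, angles in rad, forces in N, time in s.
With the tool pointing down it reaches from about 0.4 to 0.85 m from the base axis. Payload 4.5 kg.
Tool frame: the origin (TCP) lies at the very end of the fingers, on their centre line; the grasp point (between the pads) lies 19 mm behind it; z points along the fingers, y is the line along which they close (so a half turn about z gives the same grasp; the last joint's range is limited). The gripper opens to 88 mm and grips with 3 to 60 N. Pads are 18 mm wide; open, the fingers measure 123 mm over their backs; the gripper's body (75 mm by 187 mm) begins 45 mm behind the grasp point.
Start: joints at [-1.252, 0.689, -0.195, 1.565, 0.157, 0.902, -0.215], TCP at [0.176, 0.6, 0.239] pointing down, gripper open.
Joint ranges: [-3.01, 3.01], [-0.46, 2.08], [-1.47, 1.51], [0.13, 2.56], [-1, 4.14], [0.04, 2.09], [-2.66, 2.66]. Speed limits (rad/s): [2.57, 2.57, 3.14, 3.14, 3.14, 3.14, 3.14].

### API

Orientations are given as a unit quaternion [x, y, z, w].
In Python, from plant import r gives the robot as it stands. The module is installed in compiled form; this text tells all that it offers.
- The arm moves only by the tool step_arm, never from a script. Its argument "increments" is a list of rows, each a list of 2 entries, a list of its own where there are three numbers: the shift along the world's x, y, z in cm, then the turn, a rotation vector about the world's x, y, z in degrees. A call has exactly 10 rows; each row shifts and turns the commanded pose from where the row before left it; what a row does not reach is not made up. A row lasts 1/10 s, in which the tool goes at most 50 mm and 8.59 degrees, less where a joint would pass 70% of its speed; a pose out of reach is approached as far as the arm can. A call is refused whole if a number of a shift passes 5 or a number of a turn 8.59, either way. A call with a gripper value outside its range is refused whole. "fingers" is the opening, from 0 (shut) to 1 (fully open), set as the call begins (left out, the last holds). The fingers move at their own pace and stop on an object; "grip_force" is the grip in N (left out, the last holds). Time passes only in rows, so rows that do not move let the fingers close, or fill a call up. It gives the time, the measured TCP pose, the force, the opening and the grip force at its end, in the units of the state.
- r.get_state(): the state, without advancing time (a new reading comes with each control period).
- r.snapshot(name): name is "side" or "top" or "wrist"; returns (picture, depth): 384x512x3 uint8, red, green, blue; 384x512 float32, m along the optical axis (not along the pixel's ray), 0 where there is no reading.
- r.calibration(name): a dict with "fov_y" (degrees; the focal length in pixels is half the picture's height over the tangent of half this angle, whatever the lens; pixels are square), "cx", "cy" (the principal point, pixels), "R" (3x3) and "t" (3): a world point X has camera coordinates R X + t. Camera axes: x right, y down, z forward; pixel columns grow to the right and rows downward; lengths in m; the calibration is good to about 2 mm. A picture is of the moment at which its call begins: read the wrist's pose just before it. calibration takes no time and is no camera call; for the wrist camera it gives the pose at the moment of the call.
- r.finish_job(): hands the job in; it is judged then, once.
The state is a dict: "clock": time; "q": joint angles; "qd": joint speeds; "joint_torque": joint torques, N m; "tool_pos": TCP position; "eef_rot": TCP orientation; "contact_force": force on the tool from outside, world axes, zero at the start; "moment": the same for the moment, N m; "opening": opening from 0.0 (shut) to 1.0 (fully open); "finger_force": force on a finger pad.
Only numpy, scipy, OpenCV 4.12 (cv2) and the standard library are available. Lean on these libraries where they do the work, as an engineer would, in place of code of your own. Each camera call takes 0.05 s, during which the arm holds its last target. There are 200 camera calls.

### The job

The drive coupling is back on the food processor's shaft and its split retaining clip lies loose on it, mouth towards the shaft. Take the clip fork from the cutting board, push the clip sideways with it into the shaft's groove until it snaps in, and make sure of its seat by pressing it home against the shaft with 10 to 20 N, never pushing with more than 25 N or touching the clip with the gripper. Then lay the fork flat back on the board; leave the other things where they stand.

Things in the scene. Friction and masses are not known exactly. Their poses are not given: they have to be found in the camera images.
- motor_base: White food-processor motor base without bowl, 200 x 180 mm, fixed, dial in front. Origin on the worktop under the shaft axis, x to the back, z up. Body top 72 mm, round bowl seat (160 mm) top 86 mm; above it a grey drive coupling with a flat round flange 68 mm across, face at 124 mm. The steel shaft stands out of it: neck (groove) 16 mm thick, 8 mm high, then a 24 mm head to 146 mm.
- groove (a point): Point on the shaft axis at the bottom of the groove, level with the flange face. Home position of the clip's origin.
- clip: Black split retaining clip flat on the flange, 6 mm thick, 30 mm wide. Origin: centre of its bore, underside; x points out of its mouth, the way it is to be pushed. Jaws reach to x = 9.5 mm. At the back two flat shoulders face -x at x = -14 mm, 5 to 13 mm either side of the middle; between them a round-ended tab, 10 mm wide, reaches to x = -24 mm. Its origin starts 15 to 18 mm from the shaft axis.
- clip_center (a point): The clip's origin. The lips (mouth 11.5 mm) meet the neck when it is 13 mm from the shaft axis; from there the push rises to a peak of 8 to 15 N (friction varies), it snaps as the lips pass the widest part, 8 to 5 mm from the axis, and the force drops; on the axis (0 mm) the clip is home and pushing on only presses on the shaft. More than 25 N damages the clip.
- jaw_left (a joint): Opening angle of the clip's left spring jaw (rad): 0 relaxed, about 0.1 when its lip passes the widest part of the neck, close to 0 again when snapped home.
- jaw_right (a joint): The same for the right jaw.
- clip_fork: Clip fork, 90 g: black plastic handle (x -50 to 35 mm, 18 mm wide, 22 mm high) and a flat steel blade, 4 mm thick, at half the handle's height (11 mm above the underside), ending in two prongs with tips at x = 103 mm; between them a notch 13 mm wide and 13 mm deep takes the clip's tab, the tips push on its shoulders. Origin at the handle's underside, x towards the prongs, z up.
- fork_tip (a point): Point midway between the two prong tips, at half the blade's thickness.
- fork_grip (a point): Good place to grip the handle, across its 18 mm width: near the centre of mass, 11 mm above the underside, 93 mm behind the prong tips.
- board: Grey plastic cutting board, 240 (x) by 208 mm, top face at 8 mm, fixed; origin at the centre of its underside. The fork starts on it with its prongs pointing within 20 degrees of the board's +x.
- mug: Green and white mug, 101 mm high, bystander; origin at the centre of its underside.
- onion: Onion, 75 mm, bystander; origin at its underside.
- garlic: Garlic bulb, 56 mm, bystander; origin at its underside.
- tin: Small food tin, 57 mm wide, 72 mm high, bystander; origin at the centre of its underside.

How it is judged:
By the outcome, as a careful person would: the job done as asked, in the order asked, and still so for the second after the job is handed in, with the robot touching nothing.
It also fails if it takes over 64 s, if anything falls off the work surface, if the arm or the gripper's body presses on something with over 40 N, if the wrist force passes 120 N, or if a joint passes its speed limit or range.

## Working session

There is one attempt and no reset: what is moved stays moved. The work goes in short steps, Python scripts to look and compute and a tool call to move; the robot and the scene stay as the last step left them, time stands still between calls to the robot, and variables do not carry over. Pictures are saved under pics/ and viewed, at most 12 in all, crops included, and the job is handed in when it is done.

Besides the shell and the picture viewer there is one more tool, called after "Call:" as name([rows], argument=value, ...), one row to a line, values as JSON. step_arm: Moves the arm, as the interface text tells. Its arguments: {"type":"object","properties":{"increments":{"type":"array","items":{"type":"array"}},"fingers":{"type":"number"},"grip_force":{"type":"number"}},"required":["increments"]}

```bash
mkdir -p pics; cat > h.py <<'E'
import numpy as np, cv2
from plant import r
def snap(n,tag):
    c=r.calibration(n); p,d=r.snapshot(n); np.savez(f'pics/{tag}.npz',p=p,d=d,R=c['R'],t=c['t'],k=[c['fov_y'],c['cx'],c['cy']])
    cv2.imwrite(f'pics/{tag}.png',p[:,:,::-1]); return p,d
def w(tag,u,v,z=None):
    f=np.load(f'pics/{tag}.npz'); F=192/np.tan(np.radians(f['k'][0])/2); R,t=f['R'],np.array(f['t']).ravel()
    ray=np.array([(u-f['k'][1])/F,(v-f['k'][2])/F,1]); o=-R.T@t; dr=R.T@ray
    s=f['d'][int(round(v)),int(round(u))] if z is None else (z-o[2])/dr[2]
    return o+s*dr
def crop(tag,x0,y0,x1,y1,k,out):
    a=cv2.imread(f'pics/{tag}.png')[y0:y1,x0:x1]; cv2.imwrite(f'pics/{out}.png',cv2.resize(a,None,fx=k,fy=k,interpolation=cv2.INTER_CUBIC))
E
python3 - <<'E'
from h import *
for n in('top','side'):
    snap(n,n+'0')
a=cv2.imread('pics/top0.png');b=cv2.imread('pics/side0.png')
cv2.imwrite('pics/both.png',cv2.resize(np.vstack([a,b]),None,fx=.78,fy=.78))
s=r.get_state();print(s['clock'],s['tool_pos'],s['eef_rot'],s['contact_force'],s['opening'])
E
```

```text
0.1 [0.17547667 0.59926388 0.23798842] [ 1.41866974e-01  9.89885380e-01 -8.32058548e-04 -5.22743121e-05] [ 0.34676844 -0.30186406 -0.53485692] 0.9979694595929277
```

View pics/top0.png

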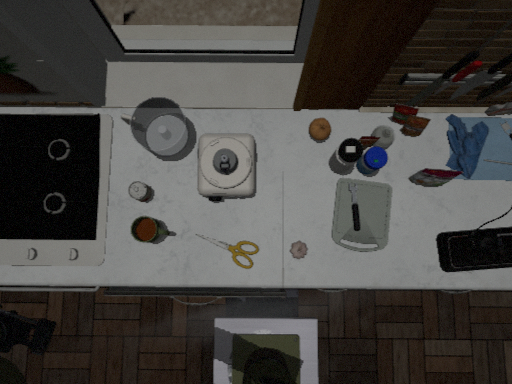

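View pics/side0.png

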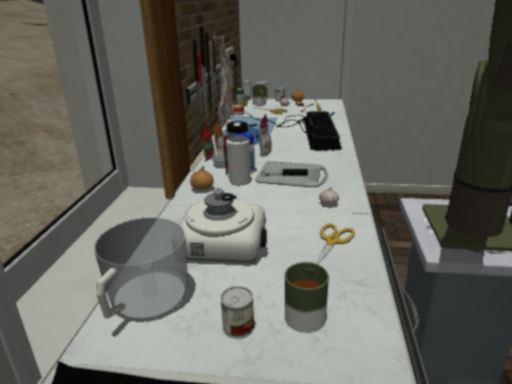

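The top view shows the base shaft at about (225,158), the fork with prongs at (351,186) and handle end at (356,230), and the board centre near (362,213). The side view shows the shaft head at about (227,195).

```bash
python3 - <<'E'
from h import *
for nm,u,v,z in[('shaft',225,158,.146),('prong',350,184,.021),('handle end',357,230,.03),('handle front',355,205,.03),('boardTL',337,181,.008),('boardTR',392,184,.008),('boardBL',334,243,.008),('boardBR',387,248,.008),('bott',348,150,None),('bott2',375,158,None),('garlic',299,250,None),('onion',319,129,None),('mug',145,229,None)]:
    print(nm,w('top0',u,v,z).round(3),w('top0',u,v).round(3))
crop('top0',195,130,260,205,8,'c1');crop('top0',330,140,400,255,5,'c2')
a=cv2.imread('pics/c1.png');b=cv2.imread('pics/c2.png')
H=600;c=np.zeros((600,880,3),np.uint8);c[:600,:520]=a[:600];c[:575,525:875]=b
cv2.imwrite('pics/c3.png',cv2.resize(c,None,fx=.9,fy=.9))
E
```

```text
shaft [0.623 0.126 0.146] [0.623 0.126 0.148]
prong [ 0.57  -0.265  0.021] [ 0.569 -0.264  0.025]
handle end [ 0.424 -0.281  0.03 ] [ 0.424 -0.284  0.02 ]
handle front [ 0.502 -0.277  0.03 ] [ 0.502 -0.277  0.03 ]
boardTL [ 0.582 -0.226  0.008] [ 0.583 -0.228 -0.002]
boardTR [ 0.573 -0.403  0.008] [ 0.575 -0.406 -0.001]
boardBL [ 0.383 -0.213  0.008] [ 0.383 -0.214  0.001]
boardBR [ 0.369 -0.379  0.008] [ 0.369 -0.381  0.002]
bott [ 0.639 -0.222  0.193] [ 0.639 -0.222  0.193]
bott2 [ 0.63  -0.314  0.136] [ 0.63  -0.314  0.136]
garlic [ 0.36  -0.098  0.05 ] [ 0.36  -0.098  0.05 ]
onion [ 0.74  -0.163  0.056] [ 0.74  -0.163  0.056]
mug [0.418 0.372 0.064] [0.418 0.372 0.064]
```

View pics/c3.png

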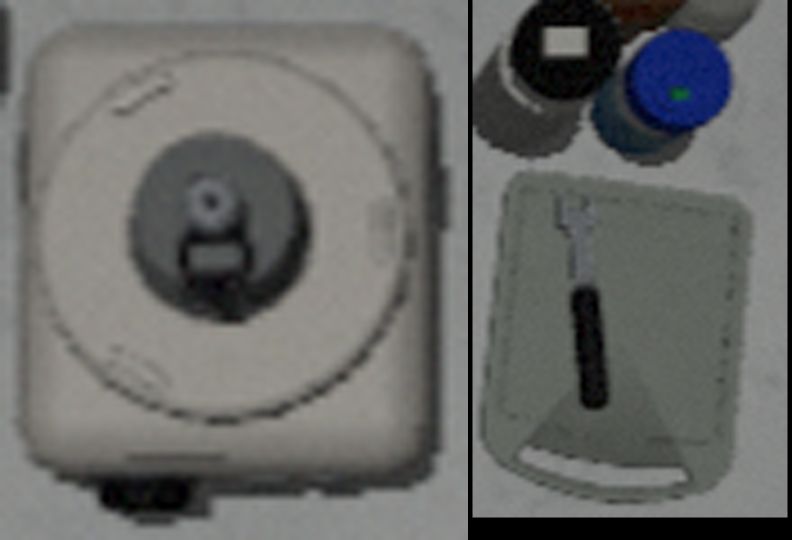

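The enlarged crop shows the clip in front of the shaft (tab towards the robot), so it is pushed along roughly world +x. The fork handle runs from about (593,400) to (583,290) in the crop, with prongs at about (573,200), so its yaw is near +6°. I'll set out and look with the wrist camera on the way.

Call:
step_arm([
  [[2.75,-3.9,0.5],[0,0,2.3]],
  [[2.75,-3.9,0.5],[0,0,2.3]],
  [[2.75,-3.9,0.5],[0,0,2.3]],
  [[2.75,-3.9,0.5],[0,0,2.3]],
  [[2.75,-3.9,0],[0,0,2.3]],
  [[2.75,-3.9,0],[0,0,2.3]],
  [[2.75,-3.9,0],[0,0,2.3]],
  [[2.75,-3.9,0],[0,0,2.3]],
  [[2.75,-3.9,0],[0,0,2.3]],
  [[2.75,-3.9,0],[0,0,2.3]],
], fingers=1)

```text
clock: 1.1
tool_pos: [0.4513, 0.208, 0.2586]
eef_rot: [-0.059, 0.998, -0.0, -0.0]
contact_force: [0.6, 0.7, 0.0]
opening: 0.998
finger_force: 0.0
```

Call:
step_arm([
  [[2,-2.7,1],[0,0,0]],
  [[2,-2.7,1],[0,0,0]],
  [[2,-2.7,0],[0,0,0]],
  [[0,0,0],[0,0,0]],
  [[0,0,0],[0,0,0]],
  [[0,0,0],[0,0,0]],
  [[0,0,0],[0,0,0]],
  [[0,0,0],[0,0,0]],
  [[0,0,0],[0,0,0]],
  [[0,0,0],[0,0,0]],
])

```text
clock: 2.1
tool_pos: [0.5104, 0.1292, 0.2788]
eef_rot: [-0.059, 0.998, 0.0, -0.0]
contact_force: [0.5, -0.7, 0.6]
opening: 1.003
finger_force: 0.0
```

```bash
python3 - <<'E'
from h import *
snap('wrist','w1'); s=r.get_state();print(s['tool_pos'],s['contact_force'])
c=r.calibration('wrist');print(c['fov_y'],(-np.array(c['R']).T@np.array(c['t']).ravel()).round(3))
E
```

```text
[0.51045919 0.12910252 0.2787667 ] [ 0.08259796 -0.45356679  0.77787289]
71.11997192792934 [0.445 0.121 0.425]
```

View pics/w1.png

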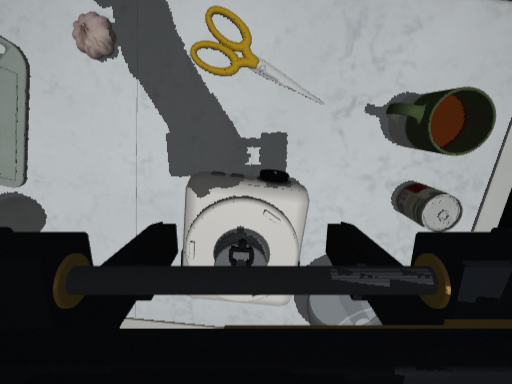

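The wrist view shows the clip at about (241,253), with the shaft hidden by the gripper bar. Moving forward 11 cm will put it in clear view.

Call:
step_arm([
  [[3.8,0,-0.5],[0,0,0]],
  [[3.8,0,-0.5],[0,0,0]],
  [[3.8,0,-1],[0,0,0]],
  [[0,0,0],[0,0,0]],
  [[0,0,0],[0,0,0]],
  [[0,0,0],[0,0,0]],
  [[0,0,0],[0,0,0]],
  [[0,0,0],[0,0,0]],
  [[0,0,0],[0,0,0]],
  [[0,0,0],[0,0,0]],
])

```text
clock: 3.15
tool_pos: [0.6244, 0.1289, 0.2591]
eef_rot: [-0.058, 0.998, 0.0, 0.0]
contact_force: [-0.1, 0.6, 0.1]
opening: 0.998
finger_force: 0.0
```

```bash
python3 - <<'E'
from h import *
snap('wrist','w2'); s=r.get_state();print(s['tool_pos'],s['contact_force'])
f=np.load('pics/w2.npz');R,t=f['R'],f['t'].ravel();F=192/np.tan(np.radians(f['k'][0])/2)
p=R@np.array([.615,.126,.13])+t; u=p[0]/p[2]*F+f['k'][1];v=p[1]/p[2]*F+f['k'][2];print(u,v)
u,v=int(u),int(v);print(u-50,v-38);crop('w2',max(u-50,0),max(v-38,0),u+50,v+37,8,'c4')
E
```

```text
[0.62446752 0.12885676 0.25898615] [-0.39696469 -0.12820441  0.24523708]
249.69762740591855 175.89150941687507
199 137
```

View pics/c4.png

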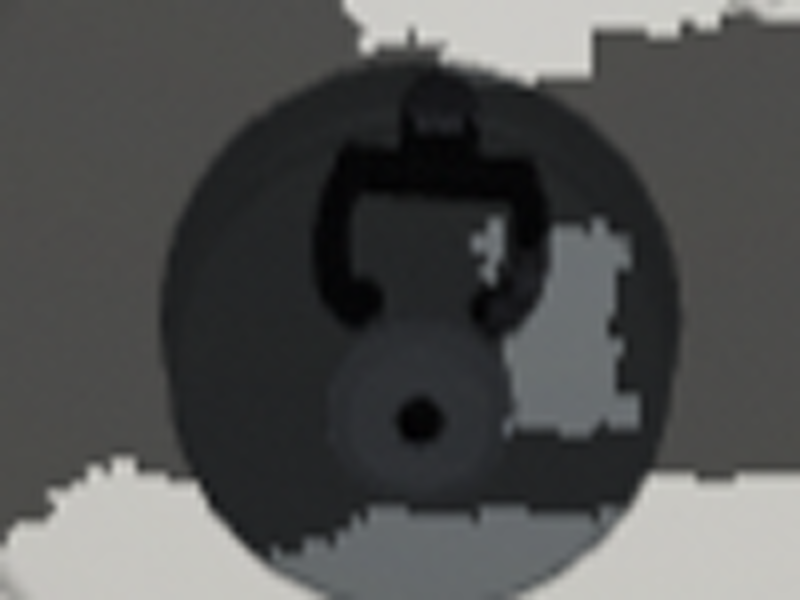

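The crop shows the shaft head hole at (419,420), the flange circle centred at about (421,333), the tab's rear end at (440,75), shoulders at about (340,146) and (535,156), and the lip ends near (358,325) and (500,330).

```bash
python3 - <<'E'
from h import *
g=lambda a,b,z:w('w2',199+a/8-.44,137+b/8-.44,z)
for n,a,b,z in[('hole',419,420,.146),('flange',421,333,.124),('fl L',162,325,.124),('fl R',680,325,.124),('tab',440,75,.13),('shL',345,146,.13),('shR',540,156,.13),('left',314,245,.13),('right',550,245,.13),('lipL',358,325,.13),('lipR',500,330,.13)]:
    print(n,(g(a,b,z)*1000).round(1))
f=np.load('pics/w2.npz')
for a,b in[(300,480),(420,560),(250,250),(440,170),(419,445)]: print(w('w2',199+a/8,137+b/8).round(4))
E
```

```text
hole [624.9 128.5 146. ]
flange [618.5 128.  124. ]
fl L [621.5  93.5 124. ]
fl R [613.4 162.2 124. ]
tab [583.8 126.3 130. ]
shL [594.1 115.3 130. ]
shR [592.5 140.3 130. ]
left [607.3 112.7 130. ]
right [603.8 143.1 130. ]
lipL [617.1 119.5 130. ]
lipR [615.7 138.  130. ]
[0.6413 0.1145 0.1234]
[0.6506 0.1321 0.1242]
[0.6103 0.1048 0.1246]
[0.5962 0.1283 0.1296]
[0.6288 0.1294 0.1446]
```

The shaft axis is at (625,128.5) mm. The clip origin is at about (607.3,127.9), 17.7 mm away and within the stated range, with yaw about +4°. Next is a look above the fork.

Call:
step_arm([
  [[-0.9,-4.5,0],[0,0,0]],
  [[-0.9,-4.5,0],[0,0,0]],
  [[-0.9,-4.5,0],[0,0,0]],
  [[-0.9,-4.5,0],[0,0,0]],
  [[-0.9,-4.5,0],[0,0,0]],
  [[-0.9,-4.5,0],[0,0,0]],
  [[-0.9,-4.5,0],[0,0,0]],
  [[-0.9,-4.5,0],[0,0,0]],
  [[-0.8,-4.4,0],[0,0,0]],
  [[0,0,0],[0,0,0]],
])

```text
clock: 4.2
tool_pos: [0.5413, -0.2846, 0.2582]
eef_rot: [-0.052, 0.999, -0.003, -0.001]
contact_force: [-0.7, 0.6, 0.7]
opening: 1.002
finger_force: 0.0
```

```bash
python3 - <<'E'
from h import *
print(r.get_state()['qd'].round(3) if hasattr(r.get_state()['qd'],'round') else r.get_state()['qd'])
snap('wrist','w3'); s=r.get_state();print(s['tool_pos'],s['eef_rot'])
f=np.load('pics/w3.npz');R,t=f['R'],f['t'].ravel();F=192/np.tan(np.radians(f['k'][0])/2)
p=R@np.array([.495,-.274,.025])+t; u=p[0]/p[2]*F+f['k'][1];v=p[1]/p[2]*F+f['k'][2];print(u,v)
u,v=int(u),int(v);y0=max(v-75,0);print(u-80,y0);crop('w3',max(u-80,0),y0,u+80,y0+150,4,'c5')
E
```

```text
[-0.074 -0.011 -0.087  0.044 -0.046 -0.017 -0.053]
[ 0.54284252 -0.27981804  0.25835903] [-5.44176982e-02  9.98517579e-01 -1.00395511e-03 -5.92081279e-04]
263.3366489917149 136.21729706766536
183 61
```

View pics/c5.png

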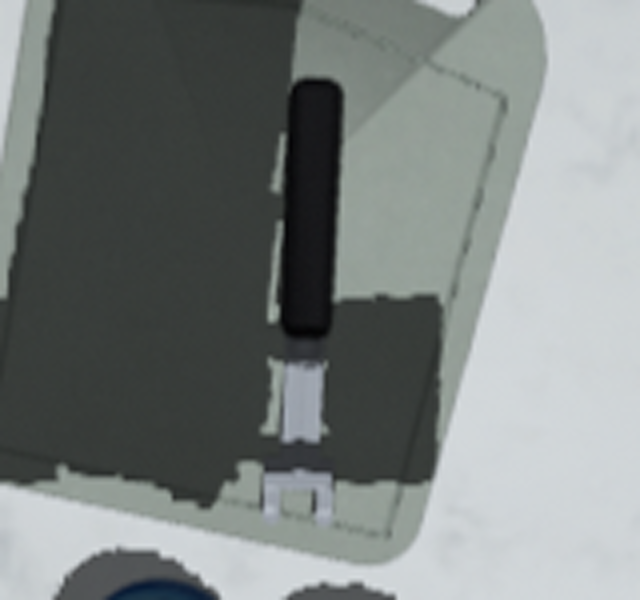

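The crop shows the handle from rear end (317,80) to front end (306,335), with prong tips at (271,521) and (323,524).

```bash
python3 - <<'E'
from h import *
g=lambda a,b,z=None:(w('w3',183+a/4-.4,61+b/4-.4,z)*1000).round(1)
for n,a,b,z in[('rear',317,80,.03),('front',306,337,.03),('tipL',271,521,.021),('tipR',323,524,.021),('blade',302,400,.021)]: print(n,g(a,b,z))
print(g(312,200),g(300,400),g(420,200))
tip=(g(271,521,.021)+g(323,524,.021))/2; rear=g(317,80,.03); d=(tip-rear)[:2]; L=np.hypot(*d);d/=L
print(L,np.degrees(np.arctan2(d[1],d[0])),'grip',tip[:2]-93*d)
E
```

```text
rear [ 424.7 -284.3   30. ]
front [ 506.9 -278.7   30. ]
tipL [ 575.7 -283.8   21. ]
tipR [ 574.8 -264.6   21. ]
blade [ 530.  -277.3   21. ]
[ 461.9 -281.7   30.3] [ 530.  -278.1   21.2] [ 457.1 -243.4    8.7]
150.888410754438 3.8380706847345176 grip [ 482.45857931 -280.42513018]
```

Call:
step_arm([
  [[-2,-0.1,-3],[0,0,-1]],
  [[-2,-0.2,-3],[0,0,-1]],
  [[-2.1,-0.2,-3],[0,0,-0.7]],
  [[0,0,-4],[0,0,0]],
  [[0,0,-4],[0,0,0]],
  [[0,0,-3],[0,0,0]],
  [[0,0,-2],[0,0,0]],
  [[0,0,0],[0,0,0]],
  [[0,0,0],[0,0,0]],
  [[0,0,0],[0,0,0]],
])

```text
clock: 5.25
tool_pos: [0.4848, -0.2799, 0.0401]
eef_rot: [-0.035, 0.999, -0.0, 0.001]
contact_force: [-0.3, 0.3, 0.4]
opening: 0.998
finger_force: 0.0
```

Call:
step_arm([
  [[-0.1,0,-1],[0,0,0]],
  [[0,0,-1],[0,0,0]],
  [[0,0,-0.5],[0,0,0]],
  [[0,0,-0.4],[0,0,0]],
  [[0,0,0],[0,0,0]],
  [[0,0,0],[0,0,0]],
  [[0,0,0],[0,0,0]],
  [[0,0,0],[0,0,0]],
  [[0,0,0],[0,0,0]],
  [[0,0,0],[0,0,0]],
])

```text
clock: 6.25
tool_pos: [0.4826, -0.2802, 0.0098]
eef_rot: [-0.035, 0.999, 0.0, 0.0]
contact_force: [0.0, -0.2, -0.1]
opening: 1.006
finger_force: 0.0
```

Call:
step_arm([
  [[0,0,0],[0,0,0]],
  [[0,0,0],[0,0,0]],
  [[0,0,0],[0,0,0]],
  [[0,0,0],[0,0,0]],
  [[0,0,0],[0,0,0]],
  [[0,0,0],[0,0,0]],
  [[0,0,0],[0,0,0]],
  [[0,0,0],[0,0,0]],
  [[0,0,0],[0,0,0]],
  [[0,0,0],[0,0,0]],
], fingers=0, grip_force=50)

```text
clock: 7.25
tool_pos: [0.4826, -0.2802, 0.0098]
eef_rot: [-0.035, 0.999, 0.0, -0.0]
contact_force: [-0.5, -0.7, -0.6]
opening: 0.196
finger_force: 50.0
```

Gripped at 17 mm opening, as expected. Lift, then carry the fork to a spot behind the clip.

Call:
step_arm([
  [[0,0,1],[0,0,0]],
  [[0,0,3],[0,0,0]],
  [[0,0,4],[0,0,0]],
  [[0,0,4],[0,0,0]],
  [[0,2,3],[0,0,0]],
  [[-0.3,4,0],[0,0,0]],
  [[-0.3,4,0],[0,0,0]],
  [[-0.3,4,0],[0,0,0]],
  [[-0.4,4,0],[0,0,0]],
  [[0,4,0],[0,0,0]],
])

```text
clock: 8.25
tool_pos: [0.4686, -0.0588, 0.1604]
eef_rot: [-0.035, 0.999, -0.0, -0.0]
contact_force: [-0.4, -0.2, -1.6]
opening: 0.197
finger_force: 50.0
```

Call:
step_arm([
  [[0,4,0],[0,0,0]],
  [[0,4,0],[0,0,0]],
  [[0,4,0],[0,0,0]],
  [[0,3.5,0],[0,0,0]],
  [[0,2.4,0],[0,0,0]],
  [[0,0,0],[0,0,0]],
  [[0,0,0],[0,0,0]],
  [[0,0,0],[0,0,0]],
  [[0,0,0],[0,0,0]],
  [[0,0,0],[0,0,0]],
])

```text
clock: 9.25
tool_pos: [0.4696, 0.1177, 0.1598]
eef_rot: [-0.034, 0.999, -0.0, -0.0]
contact_force: [0.0, -0.2, -1.6]
opening: 0.199
finger_force: 50.0
```

Call:
step_arm([
  [[0,0.1,-1],[0,0,0]],
  [[0,0,-1],[0,0,0]],
  [[0,0,-1],[0,0,0]],
  [[0,0,-0.7],[0,0,0]],
  [[0,0,-0.4],[0,0,0]],
  [[0,0,0],[0,0,0]],
  [[0,0,0],[0,0,0]],
  [[0,0,0],[0,0,0]],
  [[0,0,0],[0,0,0]],
  [[0,0,0],[0,0,0]],
])

```text
clock: 10.25
tool_pos: [0.4697, 0.1199, 0.119]
eef_rot: [-0.035, 0.999, 0.0, 0.0]
contact_force: [0.5, -0.0, -0.7]
opening: 0.202
finger_force: 50.0
```

```bash
python3 - <<'E'
from h import *
snap('side','s1');snap('wrist','w4');s=r.get_state();print(s['tool_pos'],s['contact_force'])
for n in('s1','w4'):
    f=np.load(f'pics/{n}.npz');R,t=f['R'],f['t'].ravel();F=192/np.tan(np.radians(f['k'][0])/2)
    for X in([.562,.125,.127],[.607,.128,.13]):
        p=R@np.array(X)+t; print(n,p[0]/p[2]*F+f['k'][1],p[1]/p[2]*F+f['k'][2],p[2])
f=np.load('pics/s1.npz');R,t=f['R'],f['t'].ravel();F=192/np.tan(np.radians(f['k'][0])/2)
p=R@np.array([.58,.126,.127])+t;u=int(p[0]/p[2]*F+f['k'][1]);v=int(p[1]/p[2]*F+f['k'][2])
print(u-40,v-28);crop('s1',u-40,v-28,u+40,v+28,10,'c6');print(r.calibration('top')['t'])
E
```

```text
[0.4697058  0.11985666 0.11892506] [-0.3235651   0.08513476 -0.64459462]
s1 245.40001344955334 196.04078137291648 0.9425401936555879
s1 225.82859856959575 194.7582107390372 0.9435968778228784
w4 249.59299085456882 372.1983039386046 0.17499235039847846
w4 249.5085525582898 428.11154655574046 0.18397755676646121
197 167
[0.03564433 0.55557206 1.26067419]
```

View pics/c6.png

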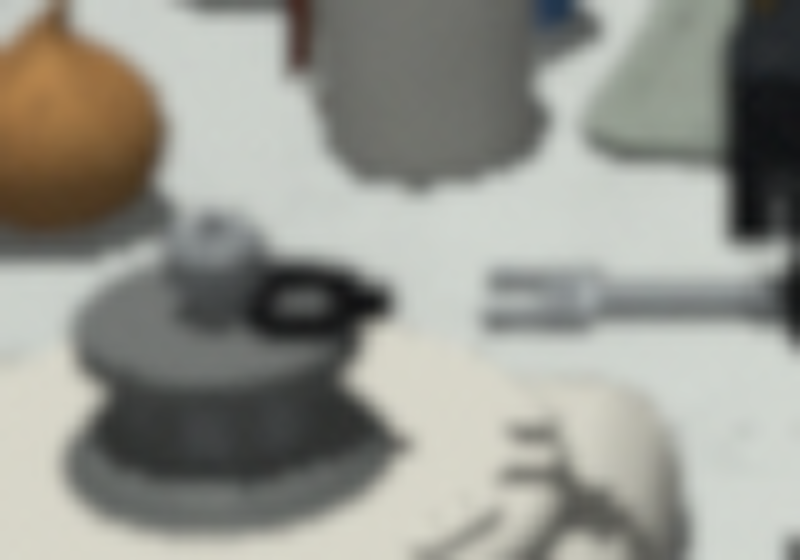

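The side crop shows the fork level, with prong tips at about (485,298), the tab end at (390,300) and their mid-rows matching. I'll check lateral alignment from the top.

```bash
python3 - <<'E'
from h import *
snap('top','t1')
f=np.load('pics/t1.npz');R,t=f['R'],f['t'].ravel();F=192/np.tan(np.radians(f['k'][0])/2)
def pr(X):
    p=R@np.array(X)+t;return p[0]/p[2]*F+f['k'][1],p[1]/p[2]*F+f['k'][2]
for X in([.5625,.1258,.128],[.5835,.1263,.13],[.607,.128,.13],[.625,.1285,.146]):print(pr(X))
u,v=map(int,pr([.59,.126,.13]));print(u-20,v-15);crop('t1',u-20,v-15,u+20,v+15,20,'c7')
E
```

```text
(np.float64(225.21156431354913), np.float64(179.5619204397762))
(np.float64(225.1410620226439), np.float64(172.40862887475248))
(np.float64(224.73065543379636), np.float64(164.56986386643354))
(np.float64(224.2889576287556), np.float64(157.41226968144898))
205 155
```

View pics/c7.png

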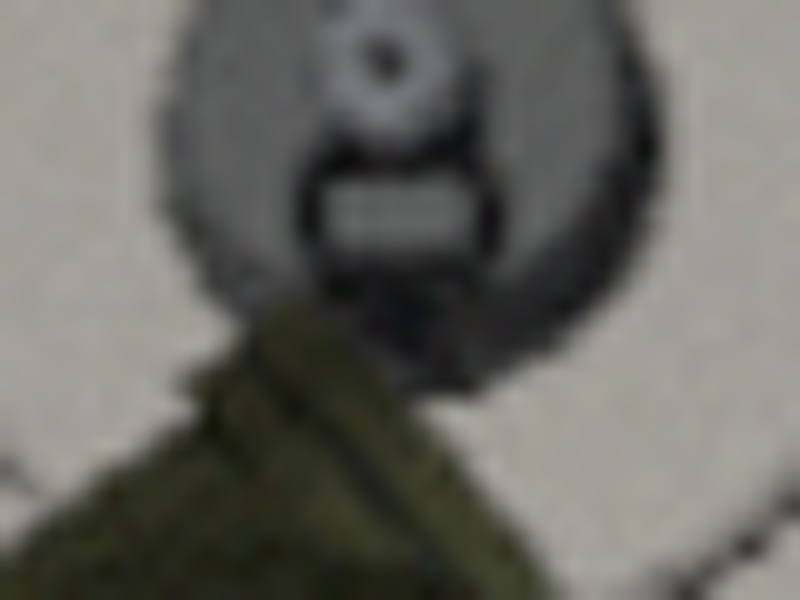

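The top crop shows the head hole at (385,60) and the clip centre at (400,200), within 0.5 px of my estimates; the fork tips are hidden. I'll trim 0.1 cm right and 0.1 cm down, then advance.

Call:
step_arm([
  [[0.3,-0.08,-0.08],[0,0,0]],
  [[0.3,0.02,0],[0,0,0]],
  [[0.3,0.02,0],[0,0,0]],
  [[0.3,0.02,0],[0,0,0]],
  [[0.3,0.02,0],[0,0,0]],
  [[0.3,0.02,0],[0,0,0]],
  [[0.3,0.02,0],[0,0,0]],
  [[0.3,0.02,0],[0,0,0]],
  [[0.2,0.01,0],[0,0,0]],
  [[0,0,0],[0,0,0]],
])

```text
clock: 11.4
tool_pos: [0.4959, 0.1206, 0.118]
eef_rot: [-0.035, 0.999, 0.0, 0.0]
contact_force: [-0.1, 0.5, -0.6]
opening: 0.2
finger_force: 50.0
```

Call:
step_arm([
  [[0.1,0.01,0],[0,0,0]],
  [[0.1,0.01,0],[0,0,0]],
  [[0.1,0.01,0],[0,0,0]],
  [[0.1,0,0],[0,0,0]],
  [[0.1,0.01,0],[0,0,0]],
  [[0.1,0.01,0],[0,0,0]],
  [[0.1,0,0],[0,0,0]],
  [[0.1,0.01,0],[0,0,0]],
  [[0,0,0],[0,0,0]],
  [[0,0,0],[0,0,0]],
])

```text
clock: 12.4
tool_pos: [0.5037, 0.1212, 0.1179]
eef_rot: [-0.035, 0.999, 0.0, 0.0]
contact_force: [0.3, 0.7, 0.3]
opening: 0.197
finger_force: 50.0
```

```bash
python3 - <<'E'
from h import *
snap('side','s2');f=np.load('pics/s2.npz');R,t=f['R'],f['t'].ravel();F=192/np.tan(np.radians(f['k'][0])/2)
crop('s2',197,167,277,223,10,'c8')
s=r.get_state();print(s['tool_pos'],s['contact_force'])
E
```

```text
[0.50365573 0.12120228 0.11797759] [ 0.31226435 -0.75550113 -1.00670318]
```

View pics/c8.png

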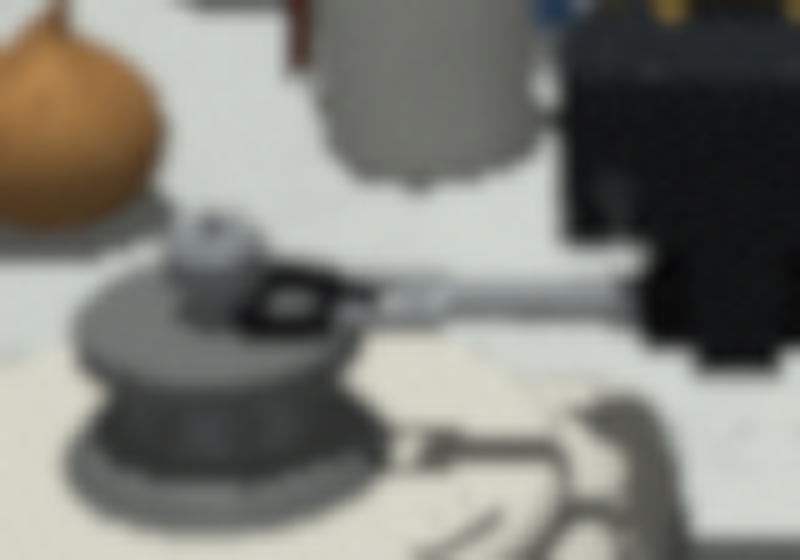

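The tab is inside the notch (tips at about (350,300)) and the clip is being pushed squarely. Continue slowly.

Call:
step_arm([
  [[0.05,0,0],[0,0,0]],
  [[0.05,0.01,0],[0,0,0]],
  [[0.05,0,0],[0,0,0]],
  [[0.05,0,0],[0,0,0]],
  [[0.05,0.01,0],[0,0,0]],
  [[0.05,0,0],[0,0,0]],
  [[0.05,0,0],[0,0,0]],
  [[0.05,0.01,0],[0,0,0]],
  [[0,0,0],[0,0,0]],
  [[0,0,0],[0,0,0]],
])

```text
clock: 13.45
tool_pos: [0.5063, 0.121, 0.1177]
eef_rot: [-0.035, 0.999, -0.0, -0.001]
contact_force: [-5.3, -0.0, 0.0]
opening: 0.198
finger_force: 50.0
```

Call:
step_arm([
  [[0.05,0,0],[0,0,0]],
  [[0.05,0.01,0],[0,0,0]],
  [[0.05,0,0],[0,0,0]],
  [[0.05,0,0],[0,0,0]],
  [[0,0,0],[0,0,0]],
  [[0,0,0],[0,0,0]],
  [[0,0,0],[0,0,0]],
  [[0,0,0],[0,0,0]],
  [[0,0,0],[0,0,0]],
  [[0,0,0],[0,0,0]],
])

```text
clock: 14.45
tool_pos: [0.5072, 0.121, 0.1176]
eef_rot: [-0.035, 0.999, -0.001, -0.002]
contact_force: [-7.5, -1.1, 2.0]
opening: 0.199
finger_force: 50.0
```

Call:
step_arm([
  [[0.05,0,0],[0,0,0]],
  [[0.05,0.01,0],[0,0,0]],
  [[0.05,0,0],[0,0,0]],
  [[0.05,0,0],[0,0,0]],
  [[0,0,0],[0,0,0]],
  [[0,0,0],[0,0,0]],
  [[0,0,0],[0,0,0]],
  [[0,0,0],[0,0,0]],
  [[0,0,0],[0,0,0]],
  [[0,0,0],[0,0,0]],
])

```text
clock: 15.45
tool_pos: [0.508, 0.1208, 0.1175]
eef_rot: [-0.035, 0.999, -0.001, -0.003]
contact_force: [-9.2, -1.8, 2.2]
opening: 0.198
finger_force: 50.0
```

Call:
step_arm([
  [[0.05,0,0],[0,0,0]],
  [[0.05,0.01,0],[0,0,0]],
  [[0.05,0,0],[0,0,0]],
  [[0.05,0,0],[0,0,0]],
  [[0,0,0],[0,0,0]],
  [[0,0,0],[0,0,0]],
  [[0,0,0],[0,0,0]],
  [[0,0,0],[0,0,0]],
  [[0,0,0],[0,0,0]],
  [[0,0,0],[0,0,0]],
])

```text
clock: 16.45
tool_pos: [0.5145, 0.1222, 0.1181]
eef_rot: [-0.035, 0.999, 0.0, 0.001]
contact_force: [0.1, -0.0, -0.7]
opening: 0.2
finger_force: 50.0
```

The force dropped to zero, so the clip snapped in. Now approach home and press in small steps.

Call:
step_arm([
  [[0.05,0.01,0],[0,0,0]],
  [[0.05,0,0],[0,0,0]],
  [[0.05,0,0],[0,0,0]],
  [[0.05,0,0],[0,0,0]],
  [[0.05,0.01,0],[0,0,0]],
  [[0.05,0,0],[0,0,0]],
  [[0.05,0,0],[0,0,0]],
  [[0,0,0],[0,0,0]],
  [[0,0,0],[0,0,0]],
  [[0,0,0],[0,0,0]],
])

```text
clock: 17.45
tool_pos: [0.5171, 0.122, 0.1179]
eef_rot: [-0.035, 0.999, 0.0, -0.0]
contact_force: [-0.6, -0.1, -1.3]
opening: 0.198
finger_force: 50.0
```

Call:
step_arm([
  [[0.05,0,0],[0,0,0]],
  [[0.05,0.01,0],[0,0,0]],
  [[0.05,0,0],[0,0,0]],
  [[0,0,0],[0,0,0]],
  [[0,0,0],[0,0,0]],
  [[0,0,0],[0,0,0]],
  [[0,0,0],[0,0,0]],
  [[0,0,0],[0,0,0]],
  [[0,0,0],[0,0,0]],
  [[0,0,0],[0,0,0]],
])

```text
clock: 18.45
tool_pos: [0.5182, 0.122, 0.1179]
eef_rot: [-0.035, 0.999, -0.0, -0.0]
contact_force: [-2.9, -0.3, -0.3]
opening: 0.199
finger_force: 50.0
```

Call:
step_arm([
  [[0.05,0,0],[0,0,0]],
  [[0.05,0,0],[0,0,0]],
  [[0.05,0,0],[0,0,0]],
  [[0.05,0,0],[0,0,0]],
  [[0,0,0],[0,0,0]],
  [[0,0,0],[0,0,0]],
  [[0,0,0],[0,0,0]],
  [[0,0,0],[0,0,0]],
  [[0,0,0],[0,0,0]],
  [[0,0,0],[0,0,0]],
])

```text
clock: 19.45
tool_pos: [0.5185, 0.1218, 0.1176]
eef_rot: [-0.035, 0.999, -0.0, -0.002]
contact_force: [-6.6, 0.5, 2.1]
opening: 0.197
finger_force: 50.0
```

Call:
step_arm([
  [[0.05,0,0],[0,0,0]],
  [[0.05,0,0],[0,0,0]],
  [[0.05,0,0],[0,0,0]],
  [[0,0,0],[0,0,0]],
  [[0,0,0],[0,0,0]],
  [[0,0,0],[0,0,0]],
  [[0,0,0],[0,0,0]],
  [[0,0,0],[0,0,0]],
  [[0,0,0],[0,0,0]],
  [[0,0,0],[0,0,0]],
])

```text
clock: 20.45
tool_pos: [0.5186, 0.1217, 0.1175]
eef_rot: [-0.035, 0.999, -0.001, -0.003]
contact_force: [-9.6, -0.3, 2.9]
opening: 0.2
finger_force: 50.0
```

Call:
step_arm([
  [[0.05,0,0],[0,0,0]],
  [[0.05,0,0],[0,0,0]],
  [[0.05,0,0],[0,0,0]],
  [[0.05,0,0],[0,0,0]],
  [[0.05,0,0],[0,0,0]],
  [[0,0,0],[0,0,0]],
  [[0,0,0],[0,0,0]],
  [[0,0,0],[0,0,0]],
  [[0,0,0],[0,0,0]],
  [[0,0,0],[0,0,0]],
])

```text
clock: 21.45
tool_pos: [0.5188, 0.1216, 0.1171]
eef_rot: [-0.036, 0.999, -0.001, -0.005]
contact_force: [-13.9, 0.8, 4.5]
opening: 0.198
finger_force: 50.0
```

Call:
step_arm([
  [[0.05,0,0],[0,0,0]],
  [[0,0,0],[0,0,0]],
  [[0,0,0],[0,0,0]],
  [[0,0,0],[0,0,0]],
  [[0,0,0],[0,0,0]],
  [[0,0,0],[0,0,0]],
  [[0,0,0],[0,0,0]],
  [[0,0,0],[0,0,0]],
  [[0,0,0],[0,0,0]],
  [[0,0,0],[0,0,0]],
])

```text
clock: 22.45
tool_pos: [0.5188, 0.1215, 0.117]
eef_rot: [-0.036, 0.999, -0.001, -0.006]
contact_force: [-15.1, 0.3, 5.3]
opening: 0.2
finger_force: 50.0
```

Held at 15 N against the shaft with no further travel, so the clip is home. Retract straight back.

Call:
step_arm([
  [[-0.3,0,0],[0,0,0]],
  [[-0.3,0,0],[0,0,0]],
  [[-0.3,-0.02,0],[0,0,0]],
  [[-0.4,-0.03,0],[0,0,0]],
  [[-0.8,-0.05,0],[0,0,0]],
  [[-0.9,-0.06,0],[0,0,0]],
  [[-1,-0.06,0],[0,0,0]],
  [[-1,-0.06,0],[0,0,0]],
  [[-0.5,-0.03,0],[0,0,0]],
  [[0,0,0],[0,0,0]],
])

```text
clock: 23.45
tool_pos: [0.4691, 0.1189, 0.118]
eef_rot: [-0.035, 0.999, -0.0, -0.0]
contact_force: [-0.4, -0.6, -1.7]
opening: 0.199
finger_force: 50.0
```

```bash
python3 - <<'E'
from h import *
snap('side','s3');snap('top','t3')
crop('s3',197,167,277,223,5,'a');crop('t3',195,145,255,205,5,'b')
a=cv2.imread('pics/a.png');b=cv2.imread('pics/b.png');c=np.zeros((300,710,3),np.uint8);c[:280,:400]=a;c[:300,405:705]=b
cv2.imwrite('pics/c9.png',c);print(r.get_state()['contact_force'])
E
```

```text
[-0.26103572  0.23438545 -1.33665153]
```

View pics/c9.png

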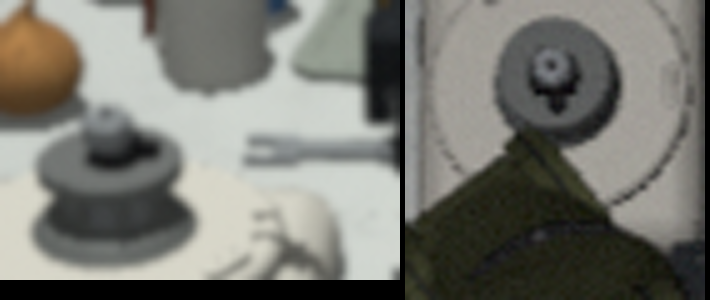

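The side and top crops show the clip seated round the neck, with only its tab showing at (150,148), and the fork still level. Returning to the board.

Call:
step_arm([
  [[0,0,2],[0,0,0]],
  [[0,0,2.5],[0,0,0]],
  [[0,-2,0],[0,0,0]],
  [[0,-4,0],[0,0,0]],
  [[0.2,-4,0],[0,0,0]],
  [[0.2,-4,0],[0,0,0]],
  [[0.2,-4,0],[0,0,0]],
  [[0.2,-4,0],[0,0,0]],
  [[0.2,-4,0],[0,0,0]],
  [[0.2,-4,0],[0,0,0]],
])

```text
clock: 24.55
tool_pos: [0.4825, -0.1831, 0.163]
eef_rot: [-0.034, 0.999, -0.0, 0.0]
contact_force: [0.3, 0.3, -1.0]
opening: 0.2
finger_force: 50.0
```

Call:
step_arm([
  [[0,-4,0],[0,0,0]],
  [[0,-3.5,0],[0,0,0]],
  [[0,-2.4,0],[0,0,0]],
  [[0,0,-2],[0,0,0]],
  [[0,0,-3],[0,0,0]],
  [[0,0,-3],[0,0,0]],
  [[0,0,-3],[0,0,0]],
  [[0,0,-2],[0,0,0]],
  [[0,0,0],[0,0,0]],
  [[0,0,0],[0,0,0]],
])

```text
clock: 25.55
tool_pos: [0.4824, -0.2803, 0.0331]
eef_rot: [-0.035, 0.999, -0.0, 0.0]
contact_force: [0.3, -0.6, -0.5]
opening: 0.2
finger_force: 50.0
```

Call:
step_arm([
  [[0,0,-1],[0,0,0]],
  [[0,0,-0.5],[0,0,0]],
  [[0,0,-0.3],[0,0,0]],
  [[0,0,-0.2],[0,0,0]],
  [[0,0,-0.1],[0,0,0]],
  [[0,0,-0.1],[0,0,0]],
  [[0,0,-0.1],[0,0,0]],
  [[0,0,0],[0,0,0]],
  [[0,0,0],[0,0,0]],
  [[0,0,0],[0,0,0]],
])

```text
clock: 26.55
tool_pos: [0.4821, -0.2801, 0.01]
eef_rot: [-0.035, 0.999, 0.0, 0.0]
contact_force: [-0.7, -0.3, -0.7]
opening: 0.199
finger_force: 50.0
```

Call:
step_arm([
  [[0,0,-0.03],[0,0,0]],
  [[0,0,0],[0,0,0]],
  [[0,0,0],[0,0,0]],
  [[0,0,0],[0,0,0]],
  [[0,0,0],[0,0,0]],
  [[0,0,0],[0,0,0]],
  [[0,0,0],[0,0,0]],
  [[0,0,0],[0,0,0]],
  [[0,0,0],[0,0,0]],
  [[0,0,0],[0,0,0]],
])

```text
clock: 27.55
tool_pos: [0.4822, -0.2801, 0.0097]
eef_rot: [-0.035, 0.999, -0.0, 0.0]
contact_force: [0.4, 0.4, 2.7]
opening: 0.202
finger_force: 50.0
```

Call:
step_arm([
  [[0,0,0],[0,0,0]],
  [[0,0,0],[0,0,0]],
  [[0,0,0],[0,0,0]],
  [[0,0,0],[0,0,0]],
  [[0,0,0],[0,0,0]],
  [[0,0,0],[0,0,0]],
  [[0,0,0],[0,0,0]],
  [[0,0,0],[0,0,0]],
  [[0,0,0],[0,0,0]],
  [[0,0,0],[0,0,0]],
], fingers=0.7)

```text
clock: 28.55
tool_pos: [0.4821, -0.28, 0.0097]
eef_rot: [-0.035, 0.999, 0.0, 0.0]
contact_force: [-0.1, -0.1, 0.6]
opening: 0.702
finger_force: 0.0
```

Call:
step_arm([
  [[0,0,1],[0,0,0]],
  [[0,0,2],[0,0,0]],
  [[0,0,3],[0,0,0]],
  [[0,0,4],[0,0,0]],
  [[0,0,4],[0,0,0]],
  [[2,0,4],[0,0,0]],
  [[3,0,3],[0,0,0]],
  [[1,0,0],[0,0,0]],
  [[0,0,0],[0,0,0]],
  [[0,0,0],[0,0,0]],
])

```text
clock: 29.55
tool_pos: [0.5401, -0.2799, 0.2184]
eef_rot: [-0.035, 0.999, 0.0, -0.002]
contact_force: [-0.4, 0.2, -1.2]
opening: 0.698
finger_force: 0.0
```

```bash
python3 - <<'E'
from h import *
snap('wrist','w5');cv2.imwrite('pics/d.png',cv2.imread('pics/w5.png'));s=r.get_state();print(s['tool_pos'],s['opening'],s['contact_force'])
E
```

```text
[ 0.53969803 -0.28002614  0.21812751] 0.697104789253062 [-0.47476569  1.00774107 -0.44461241]
```

View pics/d.png

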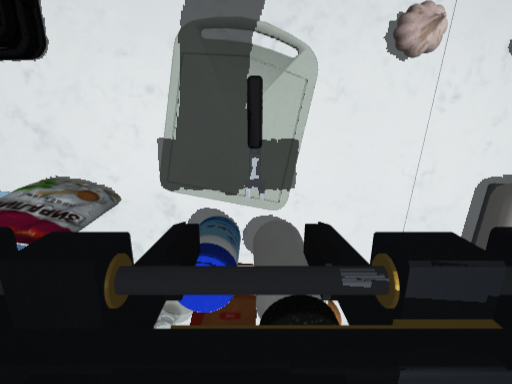

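The fork lies flat on the board, with its handle at (255,112) and prongs at about (254,190). The gripper is clear.

```bash
python3 -c "
from plant import r
print(r.finish_job())"
```

```text
the job is handed in; nothing more can be done
None
```

The clip snapped into the groove and was pressed home at about 15 N (the highest push I read), the fork is back flat on the board, nothing else was moved, and the job was handed in at about 30 s.

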